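# Seat a radiator-stand foot on its anchor studs

### The arm

A 6-joint arm with a two-finger parallel gripper is mounted at the origin on the work surface. World frame = base frame: x ahead of the robot, y to its left, z up, the work surface at z = 0. Lengths are in mm, angles in rad, forces in N, time in s.
With the tool pointing down it reaches from about 400 to 925 mm from the base axis. Payload 12.5 kg.
Tool frame: the origin (TCP) lies at the very end of the fingers, on their centre line; the grasp point (between the pads) lies 19 mm behind it (env.tcp_to_grasp is the distance from the TCP to the grasp point, in mm); z points along the fingers, x is the direction in which the jaws open and shut, and the axes are right-handed (so a half turn about z gives the same grasp; the last joint's range is limited). The gripper opens to 95 mm and grips with 3 to 60 N. Pads are 20 mm wide; open, the fingers measure 119 mm over their backs; the gripper's body (75 mm by 180 mm) begins 59 mm behind the grasp point.
Start: joints at [-1.397, 0.491, 1.559, -0, 1.092, -0.106], TCP at [172.625, -600.706, 214.661] pointing down, gripper open.
Joint ranges: [-3.1, 3.1], [-0.84, 2.19], [0.05, 2.79], [-1.13, 4.28], [0.06, 2.93], [-2.69, 2.69]. Speed limits (rad/s): [2.22, 2.22, 2.79, 3.14, 3.14, 3.14].

### API

Orientations are given as [roll, pitch, yaw] about the fixed x, y, z axes, in that order (R = Rz(yaw) Ry(pitch) Rx(roll)).
In Python, from cell import env, vision, job gives the robot as it stands.
- The arm moves only by the shell command python3 -m pendant 'ROWS' [OPENING]. ROWS is JSON, a list of rows, each a list of 4 numbers: the shift along the tool's x, y, z in mm, then the turn about the tool's z in degrees. In form: [[tx, ty, tz, turn], ...]. A call has 1 to 8 rows; each row is the pose to reach, as a shift and turn from the pose measured when the call began, along the tool's axes at that moment; what a row does not reach only later rows make up. A row lasts 1/8 s, in which the tool goes at most 62.5 mm and 10.7 degrees, less where a joint would pass 70% of its speed; a pose out of reach is approached as far as the arm can. A call with a gripper value outside its range is refused whole. OPENING is the closure, from 0 (fully open) to 1 (shut), set as the call begins (- or left out, the last holds). The fingers move at their own pace and stop on an object; the grip force is fixed at half the most. Time passes only in rows, so rows that repeat a pose let the fingers close. It gives the time, the measured TCP pose, the force and the opening at its end, in the units of the state.
- env.state(): the state, without advancing time (a new reading comes with each control period).
- vision.read_camera(name): name is "scene" or "top" or "wrist"; returns a dict with "pixels" (384x512x3 uint8, red, green, blue), "intrinsics" (3x3 intrinsics, pixels), "R" (3x3) and "t" (3): a world point X has camera coordinates R X + t; the wrist camera has in their place "tool_from_camera" (4x4, takes a point from camera to tool coordinates, whose origin is the TCP and whose axes are the tool frame's). Camera axes: x right, y down, z forward; pixel columns grow to the right and rows downward; lengths in mm; the calibration is good to about 2 mm. A picture is of the moment at which its call begins: read the wrist's pose just before it. There is no depth.
- job.job_done(): hands the job in, once; it reports no verdict.
Trained networks look in a picture, given as the dict that the camera call returned (one of the last four; its "shot" number tells which), for a name from the list of things; names that differ only in an ending like _2 or _b are one class to them, and where a whole thing is asked for, a point or a joint stands for the part that bears it (a point fixed in the world has none). Each returns a list of dicts, best first, with "confidence" (0 to 1); they miss things now and then, are a little off and sometimes report something else, mostly with a low value. They report only what shows in the picture. A call takes as long as a camera call.
- vision.find_in(picture, query): "at" ([x, y, z] in mm, in the coordinates of the camera as it stood for that picture, good to about 4 mm: the middle of the surface that is visible of it).
- vision.regions_of(picture, query): "pixels" (384x512 bool, what is visible of it).
The state is a dict: "t": time; "joints": joint angles; "qvel": joint speeds; "tau": joint torques, N m; "eef_pos": TCP position; "tcp_rot": TCP orientation; "ft_force": force on the tool from outside, world axes, zero at the start; "moment": the same for the moment, N m; "opening": opening from 0.0 (shut) to 1.0 (fully open).
Only numpy, scipy, OpenCV 4.12 (cv2) and the standard library are available. Lean on these libraries where they do the work, as an engineer would, in place of code of your own. Each camera call takes 0.05 s, during which the arm holds its last target.

### The job

Take the steel radiator-stand foot by its upright tube, set it on the timber sleeper so that its two holes drop over the two anchor studs, and leave it there fully home, flat on the wood and let go. The studs stand a few millimetres off their pencil marks and their resin is still soft: set the foot down gently and feel for the holes by sliding it lightly over the stud tops, never pressing or shoving on them with more than 40 N (about 4 kg). Do not disturb the tape measure, the nut tray or the filler tin.

Things in the scene. Friction and masses are not known exactly. Their poses are not given: they have to be found in the camera images.
- foot: Loose bare-steel foot, 0.4 to 0.75 kg, upright on the bench: base plate 70 (own x) x 150 (own y) x 6 mm, with a 25 x 25 mm square tube standing on its centre, sides parallel to the plate's, tube top 100 mm above the underside. Origin: centre of the underside; z up. Two 13 mm round through holes at own y = -50 and +50 mm, x = 0. Same either way round.
- sleeper: Timber block fixed to the bench, 100 (own x) x 210 (own y) x 45 mm high, a pencil cross on top at its centre. Origin: centre of its underside; z up. Two upright 10 mm steel studs, tips chamfered 1.5 mm, rise 25 mm out of its top (tips 70 mm above the bench), 100 mm apart on a line parallel to own y, rigid. Where they stand: see seat.
- seat (a point): Centre of the sleeper's top (pencil cross), 45 mm above the bench, axes as the sleeper's. The studs were meant for own (0, -50) and (0, 50) mm, but the pair was set by hand and is shifted as one from there by an unknown amount, up to 7 mm in own x and up to 7 mm in own y. The seated foot's underside is at this height, its own y along this y (either way round).
- tape_measure: Bystander: blue tape measure, 56 x 60 x 35 mm, origin at the centre of its underside. Leave alone.
- nut_tray: Bystander: grey open tray with nuts, 75 x 90 x 35 mm, origin at the centre of its underside. Leave alone.
- filler_tin: Bystander: white tin, 64 mm diameter, 70 mm high, origin at the centre of its underside. Leave alone.

How it is judged (in metres and radians):
On the way, in this order (a step that is already met when the one before it is completed fails the run):
1. the foot is carried up and over the sleeper, its underside above or on the stud tips (z of foot in the frame of seat above 0.02 m and horizontal distance between foot and seat below 0.04 m), for 0.1 s.
2. the foot has dropped over the studs and is flat on the wood (z of foot in the frame of seat below 0.003 m and horizontal distance between foot and seat below 0.014 m), for 0.2 s.
At the end, for the whole second after the job is handed in: The foot lies flat on the sleeper's top over both studs: underside within 2.5 mm of the wood, centre within 14 mm of the pencil cross, long sides parallel within 0.1 rad, upright within 0.04 rad, at rest and let go (z of foot in the frame of seat between -0.003 and 0.0025 m and horizontal distance between foot and seat below 0.014 m and angle between the y axis of foot and the y axis of seat, either way round below 0.1 rad and angle between foot's own z axis and vertical below 0.04 rad and linear speed of foot below 0.02 m/s); the robot touches nothing.
It fails at once if the foot presses or shoves on the sleeper or its studs with more than 40 N (contact force between foot and sleeper above 40 N).
It fails at once if the tape measure is moved by more than 15 mm (distance of tape_measure from where it was at the start of the episode above 0.015 m).
It fails at once if the nut tray is moved by more than 15 mm (distance of nut_tray from where it was at the start of the episode above 0.015 m).
It fails at once if the filler tin is moved by more than 15 mm (distance of filler_tin from where it was at the start of the episode above 0.015 m).
It also fails if it takes over 72 s, if anything falls off the work surface, if the arm or the gripper's body presses on something with over 40 N, if the wrist force passes 120 N, or if a joint passes its speed limit or range.

## Working session

There is one attempt and no reset: what is moved stays moved. The work goes in short steps, Python scripts to look and compute and a shell command to move; the robot and the scene stay as the last step left them, time stands still between calls to the robot, and variables do not carry over. Pictures are saved under pics/ and viewed, and the job is handed in when it is done.

```bash
ls; mkdir -p pics
cat > h.py <<'E'
import numpy as np, cv2
from cell import env, vision, job
def save(p,n): cv2.imwrite(f'pics/{n}.png', p['pixels'][:,:,::-1])
def ray(p,uv):
    K=np.array(p['intrinsics']);R=np.array(p['R']);t=np.array(p['t'])
    d=R.T@np.linalg.inv(K)@np.array([uv[0],uv[1],1.]); c=-R.T@t
    return c,d
def atz(p,uv,z):
    c,d=ray(p,uv); return c+d*(z-c[2])/d[2]
def toW(p,X): return np.array(p['R']).T@(np.array(X)-np.array(p['t']))
E
python3 - <<'E'
from h import *
np.set_printoptions(precision=1,suppress=True)
s=env.state(); print({k:np.round(v,3) for k,v in s.items()})
for n in ['top','scene']:
    p=vision.read_camera(n); save(p,n+'0')
    print(n,-np.array(p['R']).T@p['t'])
    for q in ['foot','sleeper','tape_measure','nut_tray','filler_tin']:
        for r in vision.find_in(p,q)[:2]: print(q,toW(p,r['at']),round(r['confidence'],2))
p=vision.read_camera('wrist'); save(p,'wrist0'); print(p['tool_from_camera'],p['intrinsics'])
E
```

```text
pics
{'t': np.float64(0.0), 'joints': array([-1.4,  0.5,  1.6,  0. ,  1.1, -0.1]), 'qvel': array([ 0.,  0., -0., -0., -0.,  0.]), 'tau': array([ -0. , -61.3, -25.8,   0.1,   0. ,  -0. ]), 'eef_pos': array([ 172.6, -600.4,  214.1]), 'tcp_rot': array([-3.1,  0. , -1.3]), 'ft_force': array([-0.3,  0.8, -0.2]), 'moment': array([0., 0., 0.]), 'opening': np.float64(1.001)}
top [ 446.2  100.8 1315.9]
foot [549.9 228.9   5.3] 0.6
sleeper [ 485.  -265.8   44.2] 0.56
tape_measure [435.   -1.5  36.9] 0.71
nut_tray [665.2  -5.8  10.8] 0.85
filler_tin [530.1 452.3  70. ] 0.55
scene [1670.4  210.6  909. ]
foot [563.2 234.6   5.6] 0.6
sleeper [ 499.9 -252.4   42.8] 0.75
tape_measure [453.9  -6.9  31.6] 0.57
nut_tray [658.6  -3.9  14.9] 0.59
nut_tray [ 504.6 -251.4   44.6] 0.45
filler_tin [550.7 462.4  56.2] 0.77
[[   1.     0.     0.     1.1]
 [  -0.     1.     0.3  -79. ]
 [  -0.    -0.3    1.  -169.3]
 [   0.     0.     0.     1. ]] [[306.1   0.  255.7]
 [  0.  306.1 189.4]
 [  0.    0.    1. ]]
```

View pics/top0.png

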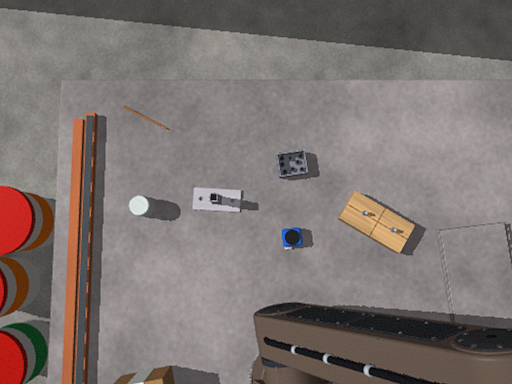

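View pics/scene0.png

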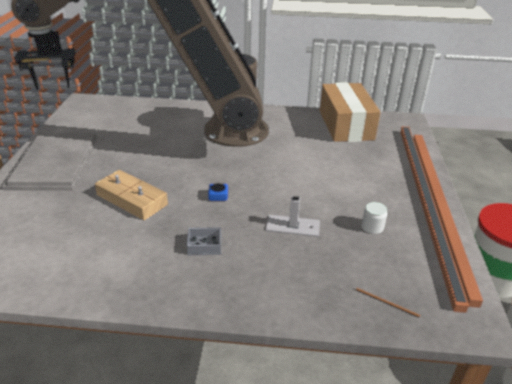

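Run:
```python
from h import *
np.set_printoptions(precision=2,suppress=True)
print(env.state()['tcp_rot'], env.state()['eef_pos'])
p=vision.read_camera('top')
out=p['pixels'].copy()
for q,z in [('foot',6),('sleeper',45)]:
    for r in vision.regions_of(p,q)[:1]:
        m=r['pixels'].astype(np.uint8); print(q,r['confidence'],m.sum())
        c=cv2.findContours(m,0,1)[0]; c=max(c,key=cv2.contourArea)
        b=cv2.boxPoints(cv2.minAreaRect(c)); W=np.array([atz(p,x,z) for x in b]); print(b,W, W.mean(0))
        for i in range(2):
            d=W[(i+1)%4]-W[i]; print(np.linalg.norm(d),np.arctan2(d[1],d[0]))
        out[cv2.morphologyEx(m,4,np.ones((3,3)))>0]=[255,0,0]
p2=dict(pixels=cv2.resize(out[:,:],None,fx=1.5,fy=1.5)); save(p2,'seg')
a=cv2.resize(p['pixels'][100:384],None,fx=1,fy=1)
```

```text
[-3.14 -0.   -1.29] [ 172.63 -600.69  214.67]
foot 0.84 1065
[[191.52 209.34]
 [192.83 186.42]
 [240.85 189.16]
 [239.54 212.09]] [[521.3  310.69   6.  ]
 [594.49 307.68   6.  ]
 [585.77 154.47   6.  ]
 [512.68 158.29   6.  ]] [553.56 232.78   6.  ]
73.25702668437874 -0.041051145337476475
153.46095163884476 -1.6276530165353884
sleeper 0.61 2347
[[337.06 217.24]
 [354.44 188.26]
 [415.47 224.88]
 [398.09 253.85]] [[ 495.07 -143.02   45.  ]
 [ 584.59 -198.37   45.  ]
 [ 471.81 -382.86   45.  ]
 [ 383.81 -326.77   45.  ]] [ 483.82 -262.76   45.  ]
105.25068154496951 -0.5537264679874201
216.24191913391448 -2.1195084064295084
```

```bash
python3 -m pendant '[[-40,-60,10,8],[-80,-120,20,16],[-120,-180,30,24],[-160,-240,40,32],[-200,-320,50,40],[-238,-392,64,47.6],[-238,-392,64,47.6],[-238,-392,64,47.6]]'
python3 -m pendant '[[0,0,0,0],[0,0,0,0]]'
cat >> h.py <<'E'
def wr():
    from scipy.spatial.transform import Rotation as Ro
    s=env.state(); p=vision.read_camera('wrist')
    T=np.eye(4);T[:3,:3]=Ro.from_euler('xyz',s['tcp_rot']).as_matrix();T[:3,3]=s['eef_pos']
    C=T@np.array(p['tool_from_camera']); p['R']=C[:3,:3].T; p['t']=-C[:3,:3].T@C[:3,3]
    p['T']=T
    return s,p
def togo(s,x,y,z,yaw):
    from scipy.spatial.transform import Rotation as Ro
    d=Ro.from_euler('xyz',s['tcp_rot']).as_matrix().T@(np.array([x,y,z])-s['eef_pos'])
    w=(yaw-s['tcp_rot'][2]+np.pi)%(2*np.pi)-np.pi
    return d,-np.degrees(w)
E
python3 - <<'E'
from h import *
np.set_printoptions(precision=2,suppress=True)
s,p=wr(); save(p,'w1'); print(s['eef_pos'],s['tcp_rot'],s['joints'])
print([ (r['confidence'],toW(p,r['at'])) for r in vision.find_in(p,'sleeper')])
r=vision.regions_of(p,'sleeper')[0]
m=r['pixels'].astype(np.uint8); c=max(cv2.findContours(m,0,1)[0],key=cv2.contourArea)
b=cv2.boxPoints(cv2.minAreaRect(c));W=np.array([atz(p,x,45) for x in b]);print(b,W,W.mean(0))
save(dict(pixels=cv2.resize(p['pixels'],(800,600),interpolation=cv2.INTER_CUBIC)),'w1b')
E
```

```text
t: 1.8
eef_pos: [485.4, -261.3, 150.3]
tcp_rot: [3.141, 0.0, -2.119]
ft_force: [-1.2, -0.5, -0.3]
opening: 0.999
t: 2.05
eef_pos: [485.0, -261.7, 150.3]
tcp_rot: [3.141, -0.0, -2.119]
ft_force: [0.1, 0.6, 0.3]
opening: 1.002
[ 485.02 -261.66  150.33] [ 3.14 -0.   -2.12] [-0.61  0.46  1.81 -0.    0.87  1.5 ]
[(0.91, array([ 487.68, -266.34,   41.15]))]
[[143.87 132.13]
 [376.93 129.78]
 [378.01 237.41]
 [144.96 239.77]] [[ 580.85 -205.43   45.  ]
 [ 475.17 -382.66   45.  ]
 [ 379.83 -339.31   45.  ]
 [ 496.72 -142.82   45.  ]] [ 483.15 -267.55   45.  ]
```

View pics/w1b.png

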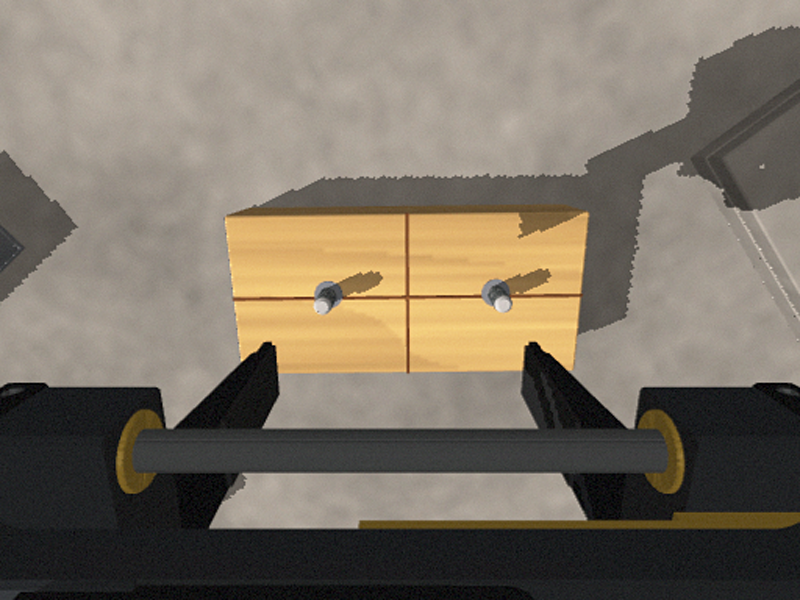

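Run:
```python
from h import *
im=cv2.imread('pics/w1.png')[120:250,130:390]
cv2.imwrite('pics/w1c.png',cv2.resize(im,None,fx=3,fy=3,interpolation=cv2.INTER_CUBIC)) 
im=cv2.imread('pics/w1.png')
a=cv2.resize(im[170:210,190:230],None,fx=10,fy=10,interpolation=cv2.INTER_CUBIC)
b=cv2.resize(im[170:210,300:340],None,fx=10,fy=10,interpolation=cv2.INTER_CUBIC)
cv2.imwrite('pics/w1d.png',np.hstack([a,b]))
```

```text
(no output)
```

View pics/w1c.png

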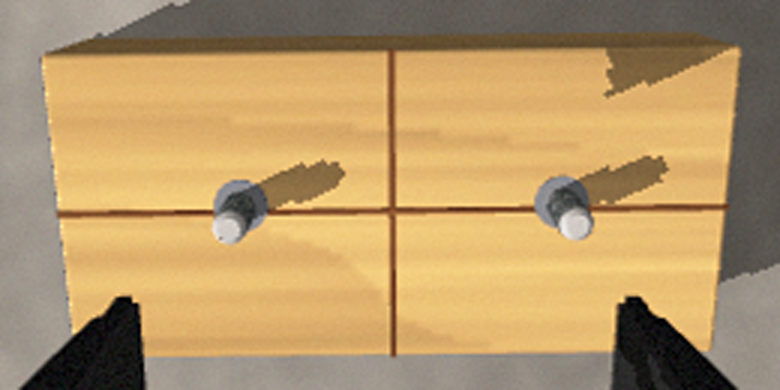

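View pics/w1d.png

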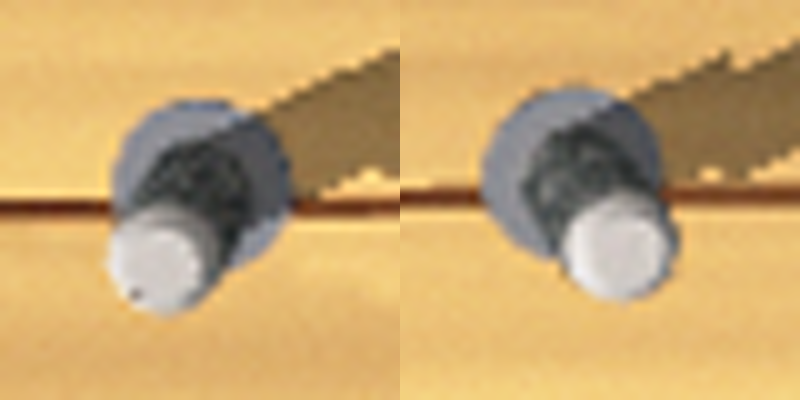

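Run:
```python
from h import *
np.set_printoptions(precision=2,suppress=True)
s,p=wr()
tl,tr=atz(p,(205.2,195.6),70),atz(p,(321.5,194.0),70)
dl,dr=atz(p,(209.6,187.9),46),atz(p,(316.7,187.0),46)
f=lambda x,y: atz(p,(130+x/3-.33,120+y/3-.33),45)
cr=f(392,211)
L=[f(45,56),f(738,47),f(710,348),f(72,355)]
print('tips',tl,tr,np.linalg.norm(tr-tl),(tl+tr)/2, np.arctan2(*(tr-tl)[1::-1]))
print('disc',dl,dr,np.linalg.norm(dr-dl),(dl+dr)/2)
print('cross',cr)
print('corners',L,np.mean(L,0)); 
for i in range(4):
    d=L[(i+1)%4]-L[i]; print(np.linalg.norm(d),np.arctan2(d[1],d[0]))
a,b=f(60,213),f(725,206); print('line',np.arctan2(*(b-a)[1::-1]))
# to foot
print(togo(s,553.5,232.8,160,-1.628))
```

```text
tips [ 507.9  -227.13   70.  ] [ 457.23 -312.66   70.  ] 99.40274382595766 [ 482.56 -269.9    70.  ] -2.105632682805337
disc [ 507.71 -227.37   46.  ] [ 456.45 -312.79   46.  ] 99.62937104846444 [ 482.08 -270.08   46.  ]
cross [ 481.06 -266.44   45.  ]
corners [array([ 575.99, -203.36,   45.  ]), array([ 470.85, -380.22,   45.  ]), array([ 387.06, -330.77,   45.  ]), array([ 493.71, -151.76,   45.  ])] [ 481.9  -266.53   45.  ]
205.75820367950928 -2.1071379987984287
97.2937309539681 2.6084186917034167
208.370892135213 1.0335102031651882
97.12378799182335 -0.5600702972196684
line -2.1090708742939004
(array([-457.97,  200.05,   -9.52]), np.float64(-28.22514985033809))
```

```bash
python3 -m pendant '[[-57,25,-10,-4],[-114,50,-10,-8],[-172,75,-10,-12],[-230,100,-10,-16],[-290,125,-10,-20],[-345,150,-10,-24],[-400,175,-10,-28.2],[-458,200,-10,-28.2]]'
python3 -m pendant '[[0,0,0,0],[0,0,0,0]]'
python3 - <<'E'
from h import *
np.set_printoptions(precision=2,suppress=True)
s,p=wr(); save(p,'w2'); print(s['eef_pos'],s['tcp_rot'],s['joints'])
print([ (r['confidence'],toW(p,r['at'])) for r in vision.find_in(p,'foot')])
save(dict(pixels=cv2.resize(p['pixels'],(800,600),interpolation=cv2.INTER_CUBIC)),'w2b')
E
```

```text
t: 3.25
eef_pos: [553.8, 233.5, 160.8]
tcp_rot: [-3.141, 0.0, -1.628]
ft_force: [0.8, -0.9, -0.2]
opening: 1.002
t: 3.5
eef_pos: [553.7, 232.8, 160.7]
tcp_rot: [-3.141, -0.0, -1.628]
ft_force: [0.1, -0.8, 0.5]
opening: 0.999
[553.67 232.83 160.66] [-3.14 -0.   -1.63] [ 0.29  0.51  1.68 -0.    0.95  1.92]
[(0.84, array([559.33, 230.94,   5.38]))]
```

View pics/w2b.png

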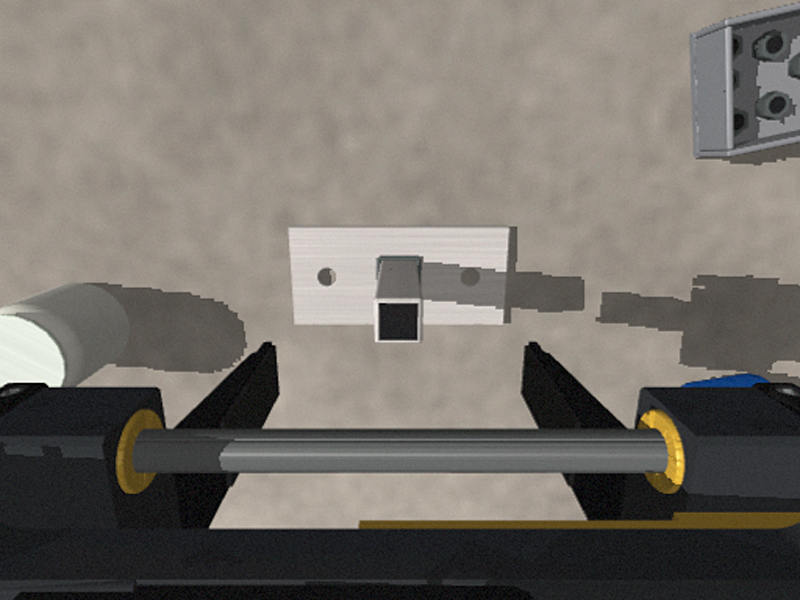

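Run:
```python
from h import *
im=cv2.imread('pics/w2.png')[135:225,175:335]
cv2.imwrite('pics/w2c.png',cv2.resize(im,None,fx=5,fy=5,interpolation=cv2.INTER_CUBIC))
```

```text
(no output)
```

View pics/w2c.png

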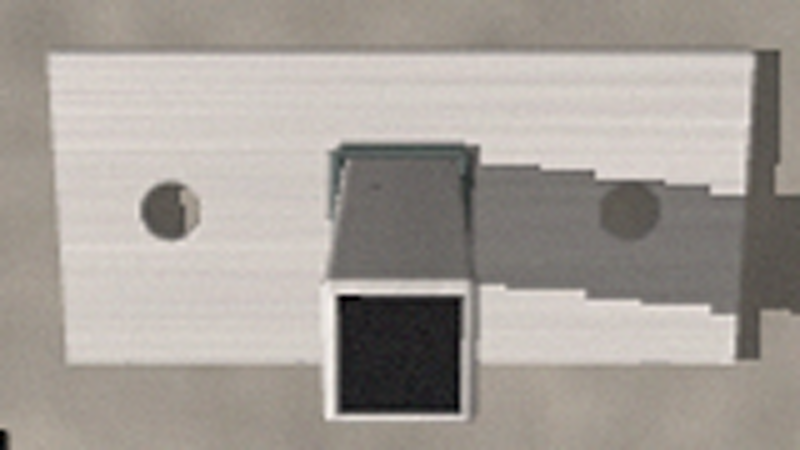

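Run:
```python
from h import *
np.set_printoptions(precision=2,suppress=True)
s,p=wr()
f=lambda x,y,z: atz(p,(175+x/5-.4,135+y/5-.4),z)
h1,h2=f(170.5,210,6),f(629,211,6); d=h2-h1
print('holes',h1,h2,np.linalg.norm(d),(h1+h2)/2,np.arctan2(d[1],d[0]))
L=[f(48,53,6),f(755,52,6),f(737,362,6),f(66,362,6)]; print('plate',np.mean(L,0))
for i in range(4):
    d=L[(i+1)%4]-L[i]; print(np.linalg.norm(d),np.arctan2(d[1],d[0]))
L=[f(323,280,100),f(471,280,100),f(469,419,100),f(325,419,100)]; print('tube',np.mean(L,0),np.linalg.norm(L[1]-L[0]),np.linalg.norm(L[2]-L[1]))
c=(h1+h2)/2
print(togo(s,c[0],c[1],55,-1.629))
```

```text
holes [555.92 281.74   6.  ] [549.82 181.96   6.  ] 99.97538897581714 [552.87 231.85   6.  ] -1.6319390603839676
plate [552.56 231.49   6.  ]
149.7004149284161 -1.6282104477166164
69.55812953253721 3.0887892628103724
150.6140743745189 1.5118276851477457
69.32579180700388 -0.0659646479842504
tube [553.26 231.99 100.  ] 23.217788983486116 23.365298558804312
(array([  0.17,   1.01, 105.86]), np.float64(-0.06543013944446507))
```

```bash
python3 -m pendant '[[0,1,35,0],[0,1,70,0],[0,1,95,0],[0,1,105,0],[0,1,105,0]]'
python3 -m pendant '[[0,0,0,0],[0,0,0,0],[0,0,0,0],[0,0,0,0],[0,0,0,0],[0,0,0,0]]' 1
python3 -m pendant '[[0,0,0,0],[0,0,0,0]]'
python3 - <<'E'
from h import *
np.set_printoptions(precision=2,suppress=True)
s,p=wr(); save(p,'w3'); print(s)
E
```

```text
t: 4.28
eef_pos: [553.2, 231.4, 56.0]
tcp_rot: [-3.141, -0.0, -1.631]
ft_force: [0.8, -0.3, -0.6]
opening: 1.004
t: 5.03
eef_pos: [553.2, 231.4, 56.0]
tcp_rot: [-3.141, -0.0, -1.631]
ft_force: [0.2, 0.2, -0.2]
opening: 0.423
t: 5.28
eef_pos: [553.2, 231.6, 55.9]
tcp_rot: [-3.141, 0.0, -1.631]
ft_force: [-0.4, 2.9, -0.5]
opening: 0.257
{'t': 5.275, 'joints': array([0.29, 0.65, 1.76, 0.  , 0.73, 1.92]), 'qvel': array([-0.,  0.,  0., -0., -0., -0.]), 'tau': array([ -1.54, -63.82, -17.57,  -0.41,   0.18,  -0.02]), 'eef_pos': array([553.23, 231.62,  55.94]), 'tcp_rot': array([-3.14,  0.  , -1.63]), 'ft_force': array([-0.44,  2.94, -0.49]), 'moment': array([ 0.41, -0.06, -0.05]), 'opening': 0.2572472546522927}
```

View pics/w3.png

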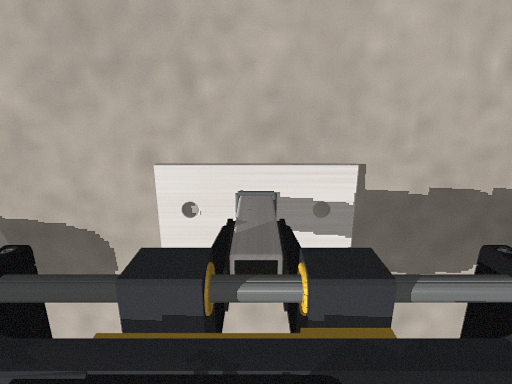

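```bash
python3 -m pendant '[[0,0,0,0],[0,0,-2,0],[0,0,-5,0],[0,0,-10,0],[0,0,-30,0],[0,0,-60,0],[0,0,-90,0],[0,0,-100,0]]'
python3 -m pendant '[[0,0,0,0],[0,0,0,0]]'
python3 - <<'E'
from h import *
np.set_printoptions(precision=2,suppress=True)
s,p=wr(); save(p,'w4'); print(s['ft_force'],s['moment'],s['opening'],s['eef_pos'],s['tcp_rot'])
im=cv2.imread('pics/w4.png')[155:255,150:370]
cv2.imwrite('pics/w4c.png',cv2.resize(im,None,fx=3.6,fy=3.6,interpolation=cv2.INTER_CUBIC)) 
print(togo(s,482.3,-270,156,-2.107))
E
```

```text
t: 6.32
eef_pos: [553.6, 231.7, 157.7]
tcp_rot: [-3.139, 0.001, -1.631]
ft_force: [0.2, -0.0, -6.8]
opening: 0.265
t: 6.58
eef_pos: [553.2, 231.6, 156.7]
tcp_rot: [-3.14, 0.0, -1.631]
ft_force: [-0.6, -0.1, -7.0]
opening: 0.264
[-0.56 -0.05 -7.02] [ 0.09 -0.02  0.01] 0.2644838090271658 [553.19 231.55 156.65] [-3.14  0.   -1.63]
(array([504.93,  40.35,   0.4 ]), np.float64(27.246169792839538))
```

View pics/w4c.png

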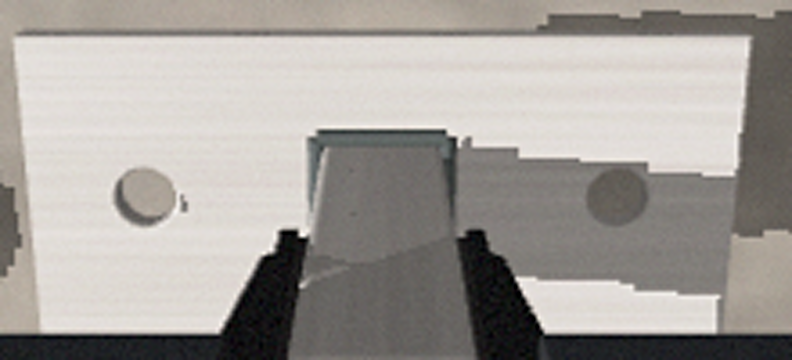

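Run:
```python
from h import *
np.set_printoptions(precision=2,suppress=True)
s,p=wr(); z=s['eef_pos'][2]-50
f=lambda x,y,z: (np.linalg.inv(p['T'])@np.r_[atz(p,(150+x/3.6-.36,155+y/3.6-.36),z),1])[:3]
h1,h2=f(145,196,z),f(617,196,z); d=h2-h1
print(h1,h2,np.linalg.norm(d),(h1+h2)/2,np.degrees(np.arctan2(d[1],d[0])))
```

```text
[-48.69   0.4   50.02] [51.06  0.34 49.98] 99.75330333025326 [ 1.19  0.37 50.  ] -0.03249019541508028
```

```bash
python3 -m pendant '[[20,2,0,1],[60,5,0,4],[110,9,0,7],[160,13,0,10],[210,17,0,13],[260,21,0,16],[310,25,0,19],[360,29,0,22]]'
python3 - <<'E'
from h import *
np.set_printoptions(precision=2,suppress=True)
print(togo(env.state(),483.3,-269.2,156,-2.107))
E
```

```text
t: 7.68
eef_pos: [501.3, -128.1, 156.2]
tcp_rot: [-3.141, 0.001, -2.018]
ft_force: [1.5, 1.0, -6.0]
opening: 0.263
(array([134.99, -44.75,   0.14]), np.float64(5.096384364033532))
```

```bash
python3 -m pendant '[[45,-15,0,2],[80,-27,0,4],[110,-37,0,5.1],[128,-43,0,5.1],[135,-44.8,0,5.1],[135,-44.8,0,5.1],[135,-44.8,0,5.1]]'
python3 - <<'E'
from h import *
np.set_printoptions(precision=2,suppress=True)
s,p=wr(); print(togo(s,483.3,-269.2,156,-2.107)); save(p,'w5')
im=cv2.imread('pics/w5.png')[155:255,150:370]
cv2.imwrite('pics/w5c.png',cv2.resize(im,None,fx=3.6,fy=3.6,interpolation=cv2.INTER_CUBIC))
E
```

```text
t: 8.55
eef_pos: [483.4, -268.3, 156.1]
tcp_rot: [-3.141, 0.001, -2.106]
ft_force: [1.0, -0.3, -6.8]
opening: 0.264
(array([ 0.82, -0.32,  0.14]), np.float64(0.052234528927084106))
```

View pics/w5c.png

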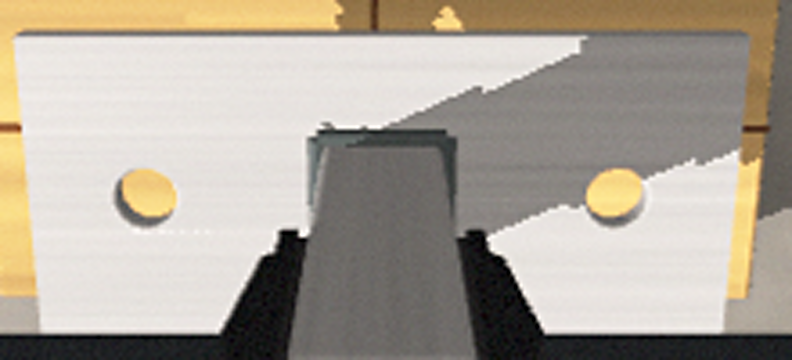

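```bash
python3 -m pendant '[[0.4,-0.2,8,0],[0.5,-0.3,16,0],[0.5,-0.3,22,0],[0.5,-0.3,25,0],[0.5,-0.3,25,0],[0.5,-0.3,25,0]]'
python3 - <<'E'
from h import *
np.set_printoptions(precision=2,suppress=True)
s,p=wr(); print(togo(s,483.3,-269.2,126,-2.107),s['ft_force']); save(p,'w6')
im=cv2.imread('pics/w6.png')[155:255,150:370]
cv2.imwrite('pics/w6c.png',cv2.resize(im,None,fx=3.6,fy=3.6,interpolation=cv2.INTER_CUBIC))
E
```

```text
t: 9.35
eef_pos: [483.6, -269.0, 131.3]
tcp_rot: [-3.141, 0.001, -2.106]
ft_force: [-0.4, 0.5, -6.1]
opening: 0.262
(array([0.33, 0.17, 5.34]), np.float64(0.054179570383076255)) [-0.37  0.48 -6.1 ]
```

View pics/w6c.png

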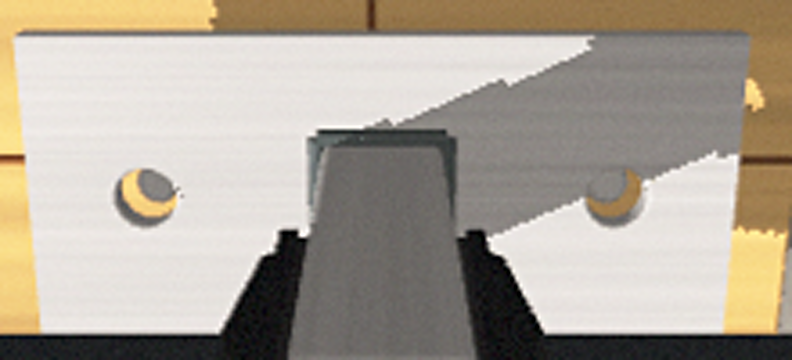

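Run:
```python
from h import *
im=cv2.imread('pics/w6.png')
a=cv2.resize(im[195:223,176:204],None,fx=14,fy=14,interpolation=cv2.INTER_CUBIC)
b=cv2.resize(im[195:223,306:334],None,fx=14,fy=14,interpolation=cv2.INTER_CUBIC)
cv2.imwrite('pics/w6d.png',np.hstack([a,b]))
```

```text
(no output)
```

View pics/w6d.png

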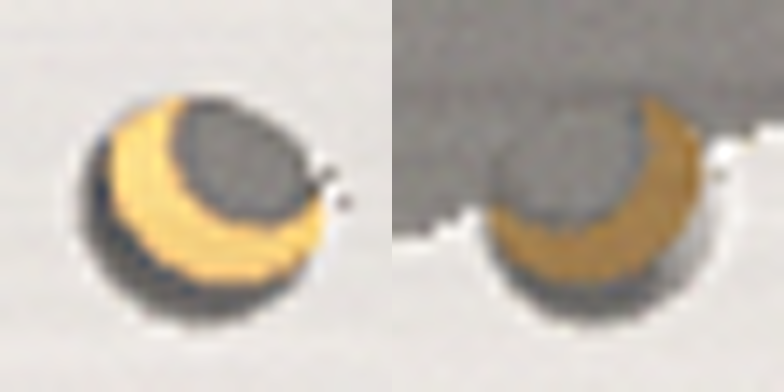

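Run:
```python
from h import *
np.set_printoptions(precision=2,suppress=True)
s,p=wr(); z=s['eef_pos'][2]
def f(u,v,z): return (np.linalg.inv(p['T'])@np.r_[atz(p,(u-.46,v-.46),z),1])[:3]
g=lambda x,y,z: f((176+x/14) if x<392 else 306+(x-392)/14,195+y/14,z)
h=[g(203,208,z-50),g(600,210,z-50)]; t=[g(259,135,68.5),g(558,143,68.5)]
print(h,np.mean(h,0)); print(t,np.mean(t,0)); print(np.mean(t,0)-np.mean(h,0), [np.degrees(np.arctan2(*(a[1]-a[0])[1::-1])) for a in (h,t)])
```

```text
[array([-48.77,   0.06,  50.03]), array([50.44,  0.1 , 49.96])] [ 0.84  0.08 50.  ]
[array([-48.23,   0.32,  62.93]), array([50.69,  0.73, 62.86])] [ 1.23  0.53 62.89]
[ 0.39  0.45 12.89] [np.float64(0.0196301552053689), np.float64(0.2340548306394081)]
```

```bash
python3 -m pendant '[[0.4,0.4,0,0.1],[0.4,0.4,1,0.1],[0.4,0.4,2,0.1],[0.4,0.4,3,0.1],[0.4,0.4,4,0.1],[0.4,0.4,5,0.1],[0.4,0.4,5,0.1]]'
python3 -m pendant '[[0,0,0.5,0],[0,0,1,0],[0,0,1,0]]'
```

```text
t: 10.32
eef_pos: [483.1, -269.1, 126.3]
tcp_rot: [-3.141, 0.001, -2.108]
ft_force: [-0.7, 0.1, -7.0]
opening: 0.259
t: 10.7
eef_pos: [483.0, -269.1, 125.3]
tcp_rot: [-3.141, 0.001, -2.108]
ft_force: [0.1, 0.1, -5.9]
opening: 0.26
```

```bash
python3 -m pendant '[[0,0,0.5,0],[0,0,1,0],[0,0,1,0]]'
python3 -m pendant '[[0,0,0.5,0],[0,0,1,0],[0,0,1,0]]'
```

```text
t: 11.08
eef_pos: [483.0, -269.1, 124.2]
tcp_rot: [-3.141, 0.001, -2.108]
ft_force: [0.2, 0.2, -7.0]
opening: 0.263
t: 11.45
eef_pos: [483.0, -269.1, 123.2]
tcp_rot: [-3.141, 0.001, -2.108]
ft_force: [0.2, -0.3, -6.0]
opening: 0.263
```

```bash
python3 -m pendant '[[0,0,0.5,0],[0,0,1,0],[0,0,1.5,0],[0,0,2,0],[0,0,2,0]]'
python3 - <<'E'
from h import *
s,p=wr()
im=p['pixels'][:,:,::-1]
a=cv2.resize(im[195:223,176:204],None,fx=14,fy=14,interpolation=cv2.INTER_CUBIC)
b=cv2.resize(im[195:223,306:334],None,fx=14,fy=14,interpolation=cv2.INTER_CUBIC)
cv2.imwrite('pics/w7d.png',np.hstack([a,b]))
E
```

```text
t: 12.08
eef_pos: [483.0, -269.1, 121.1]
tcp_rot: [-3.141, 0.001, -2.108]
ft_force: [0.0, 0.1, -5.5]
opening: 0.264
```

View pics/w7d.png

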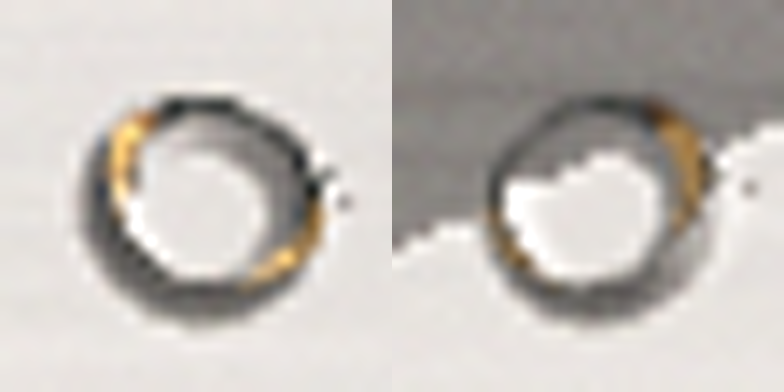

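```bash
python3 -m pendant '[[0,0,0.7,0],[0,0,1.4,0],[0,0,2.1,0],[0,0,2.8,0],[0,0,3.5,0],[0,0,4,0],[0,0,4,0]]'
python3 -m pendant '[[0,0,0.7,0],[0,0,1.4,0],[0,0,2.1,0],[0,0,2.8,0],[0,0,3.5,0],[0,0,4,0],[0,0,4,0]]'
```

```text
t: 13.0
eef_pos: [483.0, -269.1, 117.1]
tcp_rot: [-3.141, 0.001, -2.108]
ft_force: [0.8, 0.2, -6.8]
opening: 0.261
t: 13.88
eef_pos: [483.0, -269.1, 113.1]
tcp_rot: [-3.142, 0.001, -2.108]
ft_force: [-0.3, -0.7, -6.8]
opening: 0.263
```

```bash
python3 -m pendant '[[0,0,0.7,0],[0,0,1.4,0],[0,0,2.1,0],[0,0,2.8,0],[0,0,3.5,0],[0,0,4,0],[0,0,4,0]]'
```

```text
t: 14.75
eef_pos: [482.9, -269.0, 109.0]
tcp_rot: [-3.142, 0.001, -2.108]
ft_force: [0.4, -0.2, -6.5]
opening: 0.261
```

Underside is about 53 mm up, 8 mm above the wood, with no contact force.

```bash
python3 -m pendant '[[0,0,0.7,0],[0,0,1.4,0],[0,0,2.1,0],[0,0,2.8,0],[0,0,3.5,0],[0,0,4,0],[0,0,4,0]]'
python3 -m pendant '[[0,0,0.4,0],[0,0,0.8,0],[0,0,1.2,0],[0,0,1.6,0],[0,0,2,0],[0,0,2,0]]'
```

```text
t: 15.62
eef_pos: [482.9, -269.0, 105.0]
tcp_rot: [3.142, 0.001, -2.108]
ft_force: [-0.3, 0.1, -6.8]
opening: 0.264
t: 16.38
eef_pos: [483.0, -269.0, 103.0]
tcp_rot: [3.142, 0.001, -2.108]
ft_force: [0.6, 0.2, -6.9]
opening: 0.261
```

```bash
python3 -m pendant '[[0,0,0.3,0],[0,0,0.6,0],[0,0,1,0],[0,0,1,0]]'
python3 -m pendant '[[0,0,0.2,0],[0,0,0.5,0],[0,0,0.5,0]]'
```

```text
t: 16.88
eef_pos: [482.9, -269.0, 101.9]
tcp_rot: [3.141, 0.001, -2.108]
ft_force: [-0.0, -0.3, -6.1]
opening: 0.261
t: 17.25
eef_pos: [482.9, -269.0, 101.4]
tcp_rot: [3.141, 0.001, -2.108]
ft_force: [-0.4, 0.5, -7.2]
opening: 0.26
```

```bash
python3 -m pendant '[[0,0,0.2,0],[0,0,0.4,0],[0,0,0.4,0]]'
```

```text
t: 17.62
eef_pos: [482.9, -269.0, 101.0]
tcp_rot: [3.141, 0.001, -2.108]
ft_force: [-0.5, 0.2, -6.0]
opening: 0.263
```

```bash
python3 -m pendant '[[0,0,0.2,0],[0,0,0.4,0],[0,0,0.4,0]]'; python3 -m pendant '[[0,0,0.2,0],[0,0,0.3,0],[0,0,0.3,0]]'
```

```text
t: 18.0
eef_pos: [482.9, -269.0, 100.9]
tcp_rot: [-3.142, 0.001, -2.108]
ft_force: [-1.4, 2.6, 2.5]
opening: 0.261
t: 18.38
eef_pos: [482.9, -269.0, 101.0]
tcp_rot: [-3.141, 0.001, -2.108]
ft_force: [-2.3, 3.6, 5.6]
opening: 0.264
```

```bash
python3 -m pendant '[[0,0,0,0],[0,0,0,0],[0,0,0,0],[0,0,0,0],[0,0,0,0],[0,0,0,0]]' 0
python3 - <<'E'
from h import *
s,p=wr(); save(p,'w8')
E
```

```text
t: 19.12
eef_pos: [483.0, -269.0, 100.9]
tcp_rot: [-3.141, 0.001, -2.108]
ft_force: [-0.2, 0.5, 1.2]
opening: 0.834
```

View pics/w8.png

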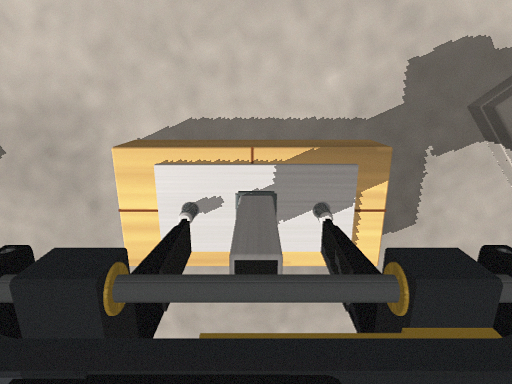

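```bash
python3 -m pendant '[[0,0,0,0],[0,0,0,0],[0,0,-10,0],[0,0,-40,0],[0,0,-80,0],[0,0,-100,0],[0,0,-100,0],[0,0,-100,0]]' 0
python3 - <<'E'
from h import *
np.set_printoptions(precision=2,suppress=True)
s,p=wr(); save(p,'w9'); print(s['ft_force'],s['opening'])
im=cv2.imread('pics/w9.png')[110:250,130:390]
cv2.imwrite('pics/w9c.png',cv2.resize(im,None,fx=3,fy=3,interpolation=cv2.INTER_CUBIC))
q=vision.read_camera('top'); save(q,'top9')
for n in ['foot','sleeper','tape_measure','nut_tray','filler_tin']:
  for r in vision.find_in(q,n)[:1]: print(n,toW(q,r['at']),round(r['confidence'],2))
E
```

```text
t: 20.18
eef_pos: [482.6, -268.8, 200.3]
tcp_rot: [3.141, 0.001, -2.108]
ft_force: [0.1, -0.5, 0.0]
opening: 0.998
[ 0.07 -0.55  0.03] 0.9982908372410847
foot [ 486.56 -244.27   52.56] 0.86
sleeper [ 501.18 -208.94   42.48] 0.86
tape_measure [438.49  -6.58  37.27] 0.79
nut_tray [667.13  -8.38   7.66] 0.56
filler_tin [533.47 451.14  69.46] 0.76
```

View pics/w9c.png

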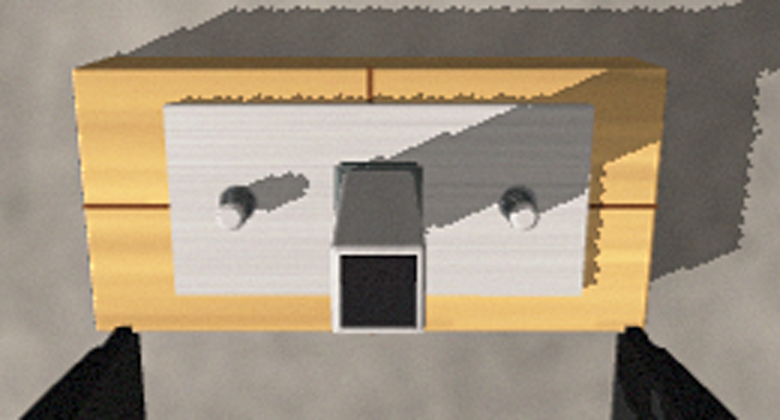

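Run:
```python
from h import *
np.set_printoptions(precision=2,suppress=True)
s,p=wr()
f=lambda x,y,z: atz(p,(130+x/3-.33,110+y/3-.33),z)
L=[f(163,104,51),f(595,104,51),f(583,295,51),f(176,295,51)]
print('plate',np.mean(L,0))
for i in range(4):
    d=L[(i+1)%4]-L[i]; print(np.linalg.norm(d),np.arctan2(d[1],d[0]))
T=[f(331,246,145),f(426,246,145),f(424,331,145),f(333,331,145)]; print('tube',np.mean(T,0))
job.job_done()
```

```text
plate [ 482.38 -270.45   51.  ]
149.8086970177819 -2.1069115188577814
70.26008273782587 2.6088871945143315
149.8939689634304 1.0348239282385836
70.28124756617585 -0.5339197648414203
tube [ 482.8  -270.43  145.  ]
the job is handed in; nothing more can be done
```

The foot is seated on the sleeper with both studs through its holes, flat on the wood and released. I handed the job in at about 20 s; no verdict was reported.

- **How it went:** I measured the studs and the foot with the wrist camera and gripped the tube with the jaws along the foot's long axis. I lined the holes up over the stud tips by looking through them, then lowered in steps of 1 mm or less. The holes dropped over the studs the first time, so no sliding search was needed. The only contact felt was at the wood: the vertical force went from about -6.5 N to +5.6 N, so roughly 12 N of push.
- **Position:** In the last wrist picture the plate measures 150 x 70 mm when taken at seated height. It is centred about 4 mm from the pencil cross, in line with the sleeper to within about 0.01 rad. The tube top is within 0.5 mm of being above the plate centre, so the foot is upright.
- **Robot:** The gripper is fully open and about 100 mm above where it let go, with no force on it.
- **Bystanders:** The tape measure, nut tray and filler tin were found 4 to 6 mm from their first readings. That is about the detector's own error, and the arm never went near them.
- **Check that disagreed:** The top camera's detector put the foot about 26 mm and the sleeper about 58 mm off in y. That camera's detector gives the middle of whatever surface is visible, and I took both to be partly hidden by the arm. I went by the wrist picture and did not look at the last top-camera picture.

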